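# Set the shaker's dial to the red line and start it

## Robot

A 6-joint arm with a two-finger parallel gripper is mounted at the origin on the work surface. World frame = base frame: x ahead of the robot, y to its left, z up, the work surface at z = 0. Lengths are in mm, angles in rad, forces in N, time in s.
With the tool pointing down it reaches from about 350 to 775 mm from the base axis. Payload 7.3 kg.
Tool frame: the origin (TCP) lies between the finger pads; the fingertips stand 22 mm ahead of it and the grasp point (between the pads) lies 3 mm ahead of it (nose_length is the distance from the TCP to the fingertips, in mm); z points along the fingers, y is the direction in which the jaws open and shut (so a half turn about z gives the same grasp; the last joint's range is limited). The gripper opens to 92 mm and grips with 3 to 60 N. Pads are 19 mm wide; open, the fingers measure 130 mm over their backs; the gripper's body (75 mm by 190 mm) begins 47 mm behind the grasp point.
Start: joints at [1.139, 0.342, 1.524, -0, 1.275, -0.146], TCP at [147.995, 503.726, 248.741] pointing down, gripper open.
Joint ranges: [-2.53, 2.53], [-0.77, 2.02], [0.04, 2.7], [-1, 4.14], [0.28, 2.66], [-3.11, 3.11]. Speed limits (rad/s): [2.57, 2.57, 3.14, 3.14, 3.14, 3.14].

## Interface

Orientations are given as [roll, pitch, yaw] about the fixed x, y, z axes, in that order (R = Rz(yaw) Ry(pitch) Rx(roll)).
In Python, from plant import get_obs, capture, close_job, nose_length gives the robot as it stands.
- The arm moves only by the tool step_arm, never from a script. Its argument "increments" is text: rows parted by semicolons, each of 7 numbers parted by spaces: the turn, a rotation vector about the tool's x, y, z in rad, then the shift along the tool's x, y, z in mm, then the opening, from -1 (shut) to 1 (fully open). A call has 1 to 20 rows; each row is the pose to reach, as a shift and turn from the pose commanded when the call began, along the tool's axes at that moment; what a row does not reach only later rows make up. A row lasts 1/8 s, in which the tool goes at most 62.5 mm and 10.7 degrees, less where a joint would pass 70% of its speed; a pose out of reach is approached as far as the arm can. A call with a gripper value outside its range is refused whole. The fingers move at their own pace and stop on an object; the grip force is fixed at half the most. Time passes only in rows, so rows that repeat a pose let the fingers close. It gives the time, the measured TCP pose, the force and the opening at its end, in the units of the state.
- get_obs(): the state, without advancing time (a new reading comes with each control period).
- capture(name): name is "side" or "top"; returns a dict with "frame" (480x640x3 uint8, red, green, blue), "K" (3x3 intrinsics, pixels), "extrinsics" (4x4, takes a point from world to camera coordinates). Camera axes: x right, y down, z forward; pixel columns grow to the right and rows downward; lengths in mm; the calibration is good to about 2 mm. A picture is of the moment at which its call begins. There is no depth.
- close_job(): hands the job in, once; it reports no verdict.
The state is a dict: "time": time; "joint_positions": joint angles; "dq": joint speeds; "tau": joint torques, N m; "tool_pos": TCP position; "tcp_rot": TCP orientation; "contact_force": force on the tool from outside, world axes, zero at the start; "moment": the same for the moment, N m; "grip_width": finger opening in mm.
Only numpy, scipy, OpenCV 4.12 (cv2) and the standard library are available. Lean on these libraries where they do the work, as an engineer would, in place of code of your own. Each camera call takes 0.05 s, during which the arm holds its last target.

## Task

With closed fingers, push the shaker's dial round by its finger bar, without gripping or forcing it, until the white index mark is in line with the red line on the scale. Then press the green button all the way down and let it go, leaving the dial on the red line. Do not press the red button, and leave the dishes, canisters, bottle, beaker and box where they stand.

Things in the scene. Friction and masses are not known exactly. Their poses are not given: they have to be found in the camera images.
- shaker: White bench shaker, a fixed box 300 (x) x 360 (y) x 80 mm high. Origin: centre of its underside on the bench; x points to the dish platform, y left, z up. The x-negative half, nearer the robot, is a flat console 80 mm above the bench, dial left, two buttons right. The other half is the platform, top 94 mm, with a rail along its far edge, 109 mm above the bench.
- dial_axis (a point): On the dial's vertical axis, level with the top of its finger bar, 121 mm above the bench. The dial is a black disc, 100 mm diameter, top face 96 mm above the bench; across its middle stands a blue finger bar 92 mm long, 14 mm thick and 25 mm high (96 to 121 mm above the bench), to be pushed sideways near either end.
- dial (a joint): Angle of the dial, rad, growing anticlockwise seen from above; at 0 the index points along the shaker's x axis. It turns endlessly both ways (take it modulo 2 pi), with a steady friction of about 0.12 N m, and stays where it is left.
- index_tip (a point): Outer tip of the white index mark, at the dial's rim: 50 mm from the axis, 96 mm above the bench; turns with the dial. The mark is a white stripe along one half of the finger bar's top, from the axis out to the rim; the other half is plain.
- target_line (a point): Point at the inner end of the red line, 50 mm from the turning axis and 96 mm above the bench. The red line, 20 mm long and 5 mm wide, is printed radially on the pale scale ring round the dial, among thin grey lines every 15 degrees. The index is on the line when index_tip lies over this point.
- start (a joint): Travel of the green button in m: 0 up, 0.006 fully down; it takes about 5 N and springs back.
- start_top (a point): Centre of the top of the green button, 102 mm above the bench when up (cap 30 mm diameter, standing 10 mm out of a grey 46 mm housing; pressed straight down) on the console's right part; green and red may change places.
- stop (a joint): Travel of the red button in m: 0 up, 0.006 fully down; it must stay up.
- stop_top (a point): Centre of the top of the red button, the same size as the green one, about 65 mm from it.
- dish_a: Closed culture dish, 90 mm diameter, 16 mm high, loose on the platform's left. Origin: centre of its underside. Leave it alone.
- dish_b: Closed culture dish, 90 mm diameter, 16 mm high, loose on the platform's right. Origin: centre of its underside. Leave it alone.
- canister_a: Steel canister, 72 mm diameter, 125 mm high, loose on the bench left of the shaker. Origin: centre of its underside. Leave it alone.
- canister_b: Steel canister, 72 mm diameter, 125 mm high, loose on the bench left of the shaker, farther back. Origin: centre of its underside. Leave it alone.
- bottle: Capped bottle, 60 mm diameter, 140 mm high, loose on the bench right of the shaker. Origin: centre of its underside. Leave it alone.
- beaker: Glass beaker, 66 mm diameter, 80 mm high, loose on the bench right of the shaker. Origin: centre of its underside. Leave it alone.
- wipes: Blue box, 70 x 110 x 55 mm high, loose on the bench left of the shaker. Origin: centre of its underside. Leave it alone.

How it is judged (in metres and radians):
On the way, in this order (a step that is already met when the one before it is completed fails the run):
1. the dial stands still with its index on the red line (horizontal distance between index_tip and target_line below 0.0035 m and velocity of joint dial between -0.05 and 0.05 rad/s), for 0.3 s.
2. the green button is pressed down (value of joint start above 0.0045 m), for 0.05 s.
At the end, for the whole second after the job is handed in: The index mark's tip is within 3.5 mm of the red line's inner end (4 degrees of turn), the dial is at rest, both buttons are up again, and every loose thing is within 15 mm of where it stood (all of step 1 and value of joint each of start, stop below 0.0015 m and distance of each of dish_a, dish_b, canister_a, canister_b, bottle, beaker, wipes from where it was at the start of the episode below 0.015 m); the robot touches nothing.
It fails at once if the dial is gripped or forced (more than 30 N of finger contact) (contact force between the fingers and shaker above 30 N).
It fails at once if the red button is pressed (value of joint stop above 0.003 m).
It fails at once if a bystander is lifted, carried or pushed away (distance of any of dish_a, dish_b, canister_a, canister_b, bottle, beaker, wipes from where it was at the start of the episode above 0.02 m).
It also fails if it takes over 51 s, if anything falls off the work surface, if the arm or the gripper's body presses on something with over 40 N, if the wrist force passes 120 N, or if a joint passes its speed limit or range.

## Working session

There is one attempt and no reset: what is moved stays moved. The work goes in short steps, Python scripts to look and compute and a tool call to move; the robot and the scene stay as the last step left them, time stands still between calls to the robot, and variables do not carry over. Pictures are saved under pics/ and viewed, and the job is handed in when it is done.

Besides the shell and the picture viewer there is one more tool, called after ">>>" by a JSON object that holds its "fn" and its "kwargs", one argument or row to a line. step_arm: Moves the arm, as the interface text tells. Its arguments: {"type":"object","properties":{"increments":{"type":"string"}},"required":["increments"]}

```bash
mkdir -p pics; python3 - <<'E'
from plant import *
import cv2,json,numpy as np
for n in("side","top"):
    c=capture(n); cv2.imwrite(f"pics/{n}0.png",c["frame"][:,:,::-1]); print(n,c["K"],c["extrinsics"])
o=get_obs();print(o, nose_length if not callable(nose_length) else nose_length())
E
```

```text
side [[458.30021792   0.         315.38801338]
 [  0.         458.30021792 240.57613879]
 [  0.           0.           1.        ]] [[-7.25661982e-01 -6.88050820e-01 -8.69882091e-04  4.39344905e+02]
 [-4.95013298e-01  5.22949649e-01 -6.93891561e-01  3.20872880e+02]
 [ 4.77887562e-01 -5.03100123e-01 -7.20078985e-01  6.09498901e+02]
 [ 0.00000000e+00  0.00000000e+00  0.00000000e+00  1.00000000e+00]]
top [[523.88873417   0.         317.26514973]
 [  0.         523.88873417 240.73660058]
 [  0.           0.           1.        ]] [[-1.40710342e-02 -9.99786075e-01 -1.51594850e-02  3.02269043e+01]
 [-9.81868800e-01  1.66819875e-02 -1.88826297e-01  5.72094433e+02]
 [ 1.89038793e-01  1.22276441e-02 -9.81893487e-01  8.63024456e+02]
 [ 0.00000000e+00  0.00000000e+00  0.00000000e+00  1.00000000e+00]]
{'time': 0.1, 'joint_positions': array([ 1.13901046e+00,  3.42639903e-01,  1.52491044e+00,  9.15764987e-06,
        1.27541113e+00, -1.46002936e-01]), 'dq': array([ 0.00041266, -0.00162618, -0.00175765,  0.00267107,  0.00154966,
        0.0007705 ]), 'tau': array([ 2.12741172e-03, -4.32007670e+01, -2.44693440e+01,  7.21182232e-02,
        5.26067102e-02, -1.01691769e-04]), 'tool_pos': array([147.8393975 , 503.40878073, 248.12512524]), 'tcp_rot': array([-3.14023968e+00, -2.07805391e-04,  2.85580691e+00]), 'contact_force': array([ 0.82465104, -0.02137775, -0.22308433]), 'moment': array([ 0.06412859,  0.0345445 , -0.01481251]), 'grip_width': 91.81558634137436} 22.0
```

View pics/top0.png

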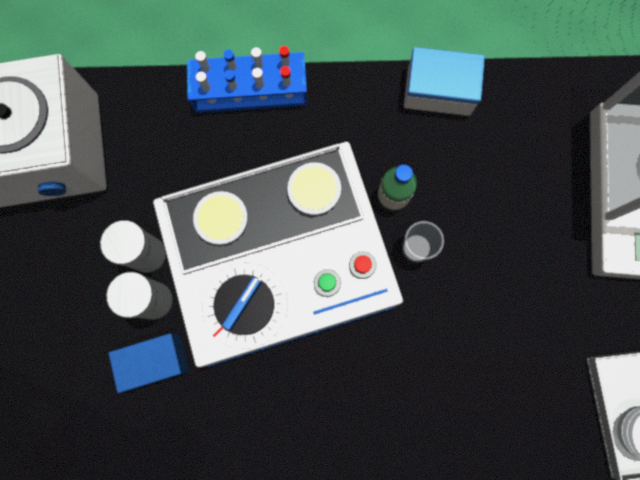

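View pics/side0.png

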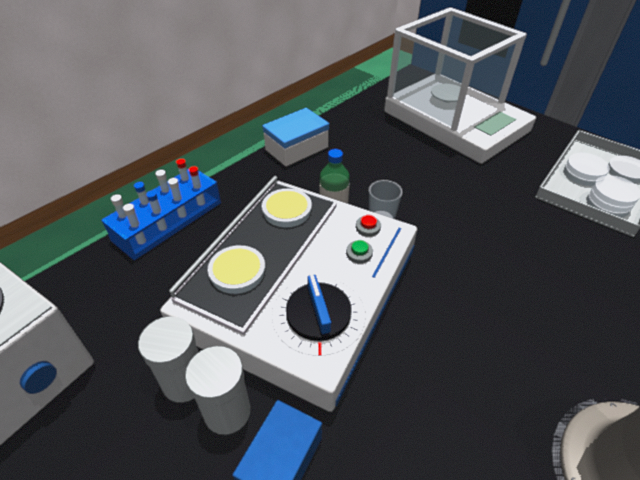

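The top picture shows the dial centred near (244,304). The white index points up-right towards (259,279), and the red line is at about (220,331), lower left. Green is at (327,282) and red at (363,264). I'll measure these more precisely now.

```bash
cat > h.py <<'E'
import numpy as np,cv2
from plant import *
def ray(c,uv,z):
    K,E=c["K"],c["extrinsics"];R,t=E[:3,:3],E[:3,3]
    d=R.T@np.linalg.inv(K)@np.array([uv[0],uv[1],1.]);o=-R.T@t
    return o+d*(z-o[2])/d[2]
def proj(c,p):
    q=c["K"]@(c["extrinsics"][:3,:3]@np.array(p,float)+c["extrinsics"][:3,3]);return q[:2]/q[2]
def rect(c,cen,half,z,s=5):
    # metric top-down rectification at height z: image x=world -y, image y = world -x ; s px/mm
    n=int(2*half*s)
    pts=[(cen[0]+half,cen[1]+half),(cen[0]+half,cen[1]-half),(cen[0]-half,cen[1]-half),(cen[0]-half,cen[1]+half)]
    src=np.float32([proj(c,(*p,z)) for p in pts]);dst=np.float32([(0,0),(n,0),(n,n),(0,n)])
    return cv2.warpPerspective(c["frame"],cv2.getPerspectiveTransform(src,dst),(n,n),flags=cv2.INTER_CUBIC)
E
python3 - <<'E'
from h import *
for n,px in(("top",dict(dial=(244,304,96),g=(327,282,102),r=(363,264,102),bl=(197,363,80),br=(402,299,80),tl=(155,201,80),tr=(349,144,109))),
          ("side",dict(dial=(319,311,96),g=(360,247.5,102),r=(369,221,102),br=(416,225,80),bl=(333,404,80)))):
    c=capture(n)
    for k,(u,v,z) in px.items(): print(n,k,ray(c,(u,v),z).round(1))
    cen=ray(c,px["dial"][:2],96)
    for z in(96,121): cv2.imwrite(f"pics/r_{n}{z}.png",rect(c,cen,75,z,4)[:,:,::-1])
a=[cv2.imread(f"pics/r_{n}96.png") for n in("top","side")]
cv2.imwrite("pics/r1.png",cv2.resize(np.hstack(a),(800,400)))
E
```

```text
top dial [461.1 142.3  96. ]
top g [494.4   5.8 102. ]
top r [523.2 -53.9 102. ]
top bl [367.4 220.5  80. ]
top br [ 466.6 -118.5   80. ]
top tl [642.7 301.8  80. ]
top tr [729.1 -35.8 109. ]
side dial [457.5 148.   96. ]
side g [492.7  10.3 102. ]
side r [522.2 -50.2 102. ]
side br [ 466.5 -120.1   80. ]
side bl [350.9 234.8  80. ]
```

View pics/r1.png

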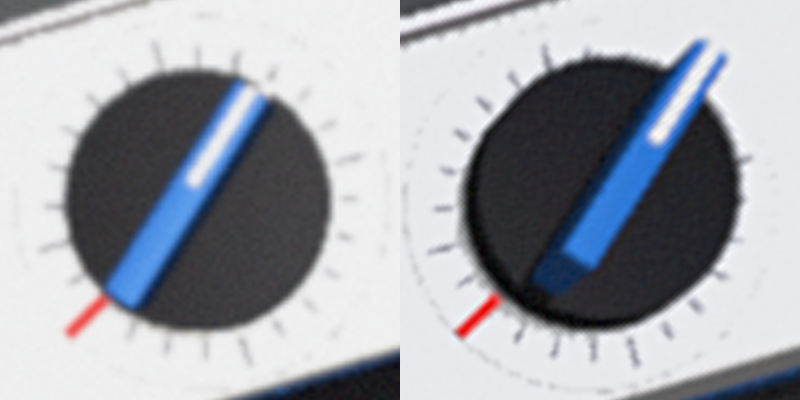

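```bash
cat > meas.py <<'E'
from h import *
def meas(n,cen,verbose=True):
    c=capture(n);s=4;H=75
    hsv=lambda z:cv2.cvtColor(rect(c,cen,H,z,s),cv2.COLOR_RGB2HSV).astype(int)
    w=lambda u,v:np.array([cen[0]+H-v/s,cen[1]+H-u/s])
    out={}
    h=hsv(96);m=(h[...,2]<110)&~((h[...,0]>95)&(h[...,0]<125)&(h[...,1]>120)); yy,xx=np.mgrid[:600,:600]
    m&=((xx-300)**2+(yy-300)**2<(65*s)**2)
    blue=(h[...,0]>95)&(h[...,0]<125)&(h[...,1]>120)
    h2=hsv(121);b2=(h2[...,0]>95)&(h2[...,0]<125)&(h2[...,1]>120)&(h2[...,2]>150)
    lab=cv2.connectedComponentsWithStats(m.astype(np.uint8))
    cnts,_=cv2.findContours(((m)|(blue&((xx-300)**2+(yy-300)**2<(50*s)**2))).astype(np.uint8),cv2.RETR_EXTERNAL,cv2.CHAIN_APPROX_NONE)
    k=cv2.convexHull(max(cnts,key=cv2.contourArea)) if 0 else max(cnts,key=cv2.contourArea)
    (u,v),ax,_=cv2.fitEllipse(k);out["centre"]=w(u,v);out["ax"]=np.array(ax)/s
    for z in(80,96):
        hz=hsv(z);r=((hz[...,0]<8)|(hz[...,0]>172))&(hz[...,1]>110)
        p=np.argwhere(r);q=np.array([w(b,a) for a,b in p]);out[f"red{z}"]=q.mean(0)
        out[f"redlen{z}"]=np.ptp(q@np.linalg.svd(q-q.mean(0),full_matrices=False)[2][0])
    p=np.argwhere(b2&(np.hypot(xx-300,yy-300)<62*s));q=np.array([w(b,a) for a,b in p]);mm=q.mean(0)
    d=np.linalg.svd(q-mm,full_matrices=False)[2][0];out["barc"]=mm
    wh=(h2[...,1]<90)&(h2[...,2]>150)
    perp=np.array([-d[1],d[0]])
    P=np.argwhere(wh);Q=np.array([w(b,a) for a,b in P])-mm
    sel=(abs(Q@perp)<6)&(abs(Q@d)<44);Q=Q[sel]
    if np.mean(Q@d)<0:d=-d
    out["bardeg"]=np.degrees(np.arctan2(d[1],d[0]));out["wh"]=Q.mean(0)+mm
    if verbose:
        for k,v in out.items():print(n,k,np.round(v,2))
    return out
if __name__=="__main__":
    import sys
    for n,c in(("top",(461.1,142.3)),("side",(459,146))):meas(n,c)
E
python3 meas.py
```

```text
top centre [458.62 143.97]
top ax [91.8  99.89]
top red80 [418.17 187.72]
top redlen80 19.8
top red96 [417.81 184.47]
top redlen96 19.45
top barc [453.35 148.63]
top bardeg -32.87
top wh [465.87 140.72]
side centre [458.5  148.87]
side ax [ 99.51 102.41]
side red80 [420.74 186.36]
side redlen80 44.2
side red96 [414.28 193.35]
side redlen96 42.28
side barc [454.94 149.62]
side bardeg -32.24
side wh [479.1 133.7]
```

```bash
cat > fit.py <<'E'
from h import *
from scipy.optimize import minimize
from scipy.ndimage import map_coordinates
def grid(c,P):
    K,E=c["K"],c["extrinsics"];q=(K@(E[:3,:3]@P.T+E[:3,3:4])).T
    uv=q[:,:2]/q[:,2:];f=c["frame"].astype(float)
    return np.stack([map_coordinates(f[...,k],[uv[:,1],uv[:,0]],order=1) for k in range(3)],1)
def score_bar(c,x0,y0,th,sample=[None]):
    # bar top: white stripe half + blue; compare blueness inside vs just outside
    a=np.arange(-54,54.1,1.5);b=np.arange(-12,12.1,1)
    A,B=np.meshgrid(a,b);A=A.ravel();B=B.ravel()
    P=np.c_[x0+A*np.cos(th)-B*np.sin(th),y0+A*np.sin(th)+B*np.cos(th),np.full(A.size,121.)]
    v=grid(c,P);val=v[:,2]  # blue channel: high for blue top and white
    ins=(abs(A)<46)&(abs(B)<7)
    use=(abs(A)<43)|0*ins.astype(bool)
    core=(abs(A)<44)
    lum=val
    return lum[ins&core].mean()-lum[~ins&core].mean()
def score_red(c,x0,y0,ph,z):
    r=np.arange(46,76,1.);b=np.arange(-7,7.1,.5);A,B=np.meshgrid(r,b);A=A.ravel();B=B.ravel()
    P=np.c_[x0+A*np.cos(ph)-B*np.sin(ph),y0+A*np.sin(ph)+B*np.cos(ph),np.full(A.size,z)]
    v=grid(c,P);red=v[:,0]-v[:,1];i=(A>50)&(A<70)&(abs(B)<2.5)
    return red[i].mean()-red[~i].mean()
def score_disc(c,x0,y0):
    t=np.linspace(0,2*np.pi,180,endpoint=False);s=0
    f=lambda r:grid(c,np.c_[x0+r*np.cos(t),y0+r*np.sin(t),np.full(t.size,96.)]).mean()
    return f(52)-f(48)
if __name__=="__main__":
    for n in("top","side"):
        c=capture(n)
        r=max((minimize(lambda p:-score_bar(c,p[0],p[1],p[2]),[460,145,np.radians(t)],method="Nelder-Mead",options=dict(initial_simplex=np.array([[460,145,np.radians(t)],[466,145,np.radians(t)],[460,150,np.radians(t)],[460,145,np.radians(t+8)]]))) for t in(-28,-36)),key=lambda r:-r.fun)
        d=minimize(lambda p:-score_disc(c,*p),[460,145],method="Nelder-Mead",options=dict(initial_simplex=[[460,145],[463,145],[460,148]]))
        print(n,"bar",r.x[:2].round(1),np.degrees(r.x[2]).round(2),"disc",d.x.round(1))
        for z in(80,82):
            q=minimize(lambda p:-score_red(c,p[0],p[1],p[2],z),[459.5,145,np.radians(134)],method="Nelder-Mead",options=dict(initial_simplex=[[460,145,2.33],[464,145,2.33],[460,149,2.33],[460,145,2.45]]))
            print("  red z",z,q.x[:2].round(1),np.degrees(q.x[2]).round(2),-q.fun)
E
python3 fit.py
```

```text
top bar [461.5 143.5] -32.6 disc [460.8 143.3]
  red z 80 [460.1 144.6] 134.25 107.61635057728888
  red z 82 [460.  144.2] 134.14 107.63054840174055
side bar [451.3 152. ] -32.94 disc [459.  148.2]
  red z 80 [461.4 143.1] 133.16 151.31168205279133
  red z 82 [460.6 143.9] 133.16 151.20063363772755
```

```bash
cat > plan.py <<'E'
import numpy as np
from scipy.spatial.transform import Rotation as Ro
# plan rows: from commanded pose (x,y,z,yawdeg) to list of targets, tool down
def rows(frm,tos,g=-1):
    R0=Ro.from_euler("xyz",[np.pi,0,np.radians(frm[3])])
    out=[]
    for t in tos:
        sh=R0.inv().apply(np.array(t[:3])-frm[:3])
        out.append(f"0 0 {-np.radians(t[3]-frm[3]):.3f} {sh[0]:.1f} {sh[1]:.1f} {sh[2]:.1f} {g}")
    return "; ".join(out)
AX=np.array([460.5,144.])
def contact(beta,r=30,off=16.5,z=126):
    e=np.radians(beta+180);E=np.array([np.cos(e),np.sin(e)]);P=np.array([-E[1],E[0]])
    return (*(AX+r*E-off*P),z,beta+90)
E
python3 - <<'E'
from plan import *
s=(147.995,503.726,248.741,163.6)
print(contact(-32.7,off=30)); t=contact(-32.7,off=30,z=240)
print(rows(s,[t,contact(-32.7,off=30)]))
E
```

```text
(np.float64(451.4618861559705), np.float64(185.45253307268885), 126, 57.3)
0 0 1.855 -381.0 -219.6 8.7 -1; 0 0 1.855 -381.0 -219.6 122.7 -1
```

>>> {"fn": "step_arm", "kwargs": {
  "increments": "0 0 1.855 -381 -219.6 8.7 -1; 0 0 1.855 -381 -219.6 8.7 -1; 0 0 1.855 -381 -219.6 8.7 -1; 0 0 1.855 -381 -219.6 8.7 -1; 0 0 1.855 -381 -219.6 8.7 -1; 0 0 1.855 -381 -219.6 8.7 -1; 0 0 1.855 -381 -219.6 8.7 -1; 0 0 1.855 -381 -219.6 8.7 -1; 0 0 1.855 -381 -219.6 8.7 -1; 0 0 1.855 -381 -219.6 8.7 -1; 0 0 1.855 -381 -219.6 8.7 -1; 0 0 1.855 -381 -219.6 8.7 -1; 0 0 1.855 -381 -219.6 8.7 -1; 0 0 1.855 -381 -219.6 8.7 -1"
}}

```text
time: 2.15
tool_pos: [451.6, 185.7, 240.1]
tcp_rot: [3.142, -0.0, 1.002]
contact_force: [0.6, -0.2, -0.3]
grip_width: 0.4
```

>>> {"fn": "step_arm", "kwargs": {
  "increments": "0 0 0 0 0 50 -1; 0 0 0 0 0 90 -1; 0 0 0 0 0 114 -1; 0 0 0 0 0 114 -1"
}}

```text
time: 2.65
tool_pos: [450.6, 185.4, 124.6]
tcp_rot: [-3.139, 0.003, 1.001]
contact_force: [-1.0, 0.7, 0.4]
grip_width: 0.7
```

```bash
python3 - <<'E'
from h import *
a=[]
for n in("top","side"):
    c=capture(n)["frame"][:,:,::-1]; a.append(c[180:420,140:460] if n=="top" else c[180:420,180:500])
cv2.imwrite("pics/s1.png",cv2.resize(np.hstack(a),(800,300)))
print(get_obs()["tool_pos"])
E
```

```text
[452.14603032 185.78264679 126.76137802]
```

View pics/s1.png

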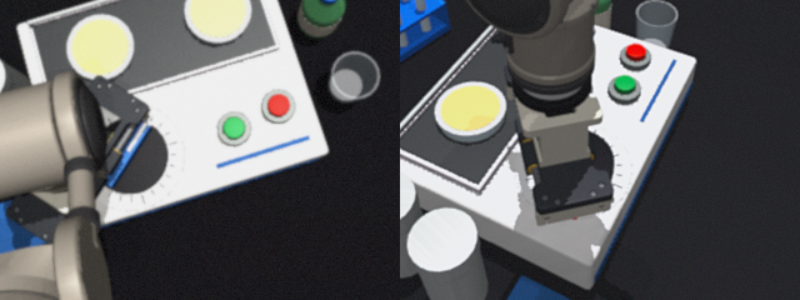

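The top view shows the closed fingers beside the bar, near (115,145) in the crop and parallel to it. I'll start the first sweep.

```bash
python3 - <<'E'
from plan import *
s=contact(-32.7,off=30)
L=[contact(-32.7,off=23),contact(-32.7,off=17)]+[contact(b) for b in np.linspace(-28,88,18)]
print(rows(s,L))
E
```

```text
0 0 -0.000 -7.0 0.0 0.0 -1; 0 0 -0.000 -13.0 -0.0 -0.0 -1; 0 0 -0.082 -16.0 -1.3 -0.0 -1; 0 0 -0.201 -19.8 -2.7 -0.0 -1; 0 0 -0.320 -23.8 -3.7 -0.0 -1; 0 0 -0.439 -27.8 -4.2 -0.0 -1; 0 0 -0.558 -31.9 -4.2 -0.0 -1; 0 0 -0.677 -35.9 -3.7 -0.0 -1; 0 0 -0.797 -39.9 -2.8 -0.0 -1; 0 0 -0.916 -43.7 -1.4 -0.0 -1; 0 0 -1.035 -47.4 0.5 0.0 -1; 0 0 -1.154 -50.7 2.8 0.0 -1; 0 0 -1.273 -53.8 5.4 0.0 -1; 0 0 -1.392 -56.6 8.4 0.0 -1; 0 0 -1.511 -59.0 11.7 0.0 -1; 0 0 -1.630 -60.9 15.3 0.0 -1; 0 0 -1.749 -62.5 19.1 0.0 -1; 0 0 -1.868 -63.5 23.0 0.0 -1; 0 0 -1.988 -64.1 27.1 0.0 -1; 0 0 -2.107 -64.2 31.1 0.0 -1
```

>>> {"fn": "step_arm", "kwargs": {
  "increments": "0 0 0 -7 0 0 -1; 0 0 0 -13 0 0 -1; 0 0 -0.082 -16 -1.3 0 -1; 0 0 -0.201 -19.8 -2.7 0 -1; 0 0 -0.32 -23.8 -3.7 0 -1; 0 0 -0.439 -27.8 -4.2 0 -1; 0 0 -0.558 -31.9 -4.2 0 -1; 0 0 -0.677 -35.9 -3.7 0 -1; 0 0 -0.797 -39.9 -2.8 0 -1; 0 0 -0.916 -43.7 -1.4 0 -1; 0 0 -1.035 -47.4 0.5 0 -1; 0 0 -1.154 -50.7 2.8 0 -1; 0 0 -1.273 -53.8 5.4 0 -1; 0 0 -1.392 -56.6 8.4 0 -1; 0 0 -1.511 -59 11.7 0 -1; 0 0 -1.63 -60.9 15.3 0 -1; 0 0 -1.749 -62.5 19.1 0 -1; 0 0 -1.868 -63.5 23 0 -1; 0 0 -1.988 -64.1 27.1 0 -1; 0 0 -2.107 -64.2 31.1 0 -1"
}}

```text
time: 5.25
tool_pos: [442.0, 114.2, 126.5]
tcp_rot: [-3.141, -0.002, 3.112]
contact_force: [-4.1, -2.1, 2.3]
grip_width: 0.2
```

```bash
python3 - <<'E'
from h import *
a=[]
for n in("top","side"):
    c=capture(n)["frame"][:,:,::-1]; a.append(c[180:420,140:460] if n=="top" else c[180:420,180:500])
cv2.imwrite("pics/s2.png",cv2.resize(np.hstack(a),(800,300)))
o=get_obs();print(o["tool_pos"],o["tcp_rot"],o["contact_force"],o["time"])
from plan import *
s=contact(88);print(s)
print(rows(s,[contact(b) for b in (94,100,106,112,117,121,124,124)]))
print(rows(contact(124),[contact(124,off=22),contact(124,off=30),contact(124,off=30,z=200)]))
E
```

```text
[442.70446537 114.20657156 126.48083792] [-3.14127240e+00 -3.12393600e-04  3.10821481e+00] [-2.34895286 -0.19147606  0.61589959] 5.35
(np.float64(442.9630664531099), np.float64(114.5941168850184), 126, 178)
0 0 -0.105 -3.2 -1.6 -0.0 -1; 0 0 -0.209 -6.6 -2.8 -0.0 -1; 0 0 -0.314 -10.1 -3.6 -0.0 -1; 0 0 -0.419 -13.6 -4.1 -0.0 -1; 0 0 -0.506 -16.6 -4.2 -0.0 -1; 0 0 -0.576 -19.0 -4.1 -0.0 -1; 0 0 -0.628 -20.8 -4.0 -0.0 -1; 0 0 -0.628 -20.8 -4.0 -0.0 -1
0 0 -0.000 5.5 -0.0 -0.0 -1; 0 0 -0.000 13.5 0.0 0.0 -1; 0 0 -0.000 13.5 0.0 -74.0 -1
```

View pics/s2.png

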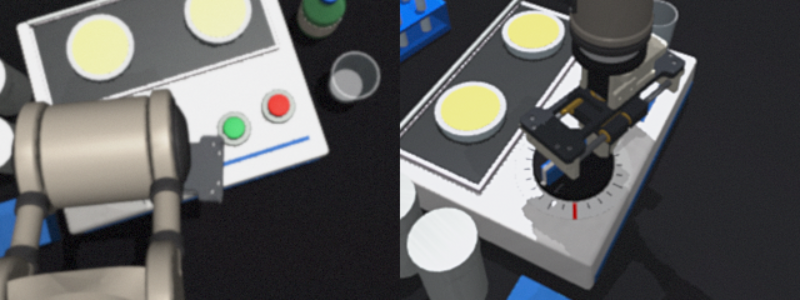

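The side view shows the bar has turned with the fingers. Its white end is at about (545,172) in the crop, and the red line at (575,211). I'll push to about 124° and then back off.

>>> {"fn": "step_arm", "kwargs": {
  "increments": "0 0 -0.105 -3.2 -1.6 0 -1; 0 0 -0.209 -6.6 -2.8 0 -1; 0 0 -0.314 -10.1 -3.6 0 -1; 0 0 -0.419 -13.6 -4.1 0 -1; 0 0 -0.506 -16.6 -4.2 0 -1; 0 0 -0.576 -19 -4.1 0 -1; 0 0 -0.628 -20.8 -4 0 -1; 0 0 -0.628 -20.8 -4 0 -1"
}}

```text
time: 6.35
tool_pos: [463.7, 109.6, 126.2]
tcp_rot: [-3.141, -0.0, -2.55]
contact_force: [-0.5, -4.4, 0.4]
grip_width: 0.5
```

```bash
python3 - <<'E'
from h import *
c=capture("side")["frame"][:,:,::-1][180:420,180:500]
cv2.imwrite("pics/s3.png",cv2.resize(c,(800,600),interpolation=cv2.INTER_CUBIC))
o=get_obs();print(o["tool_pos"],o["tcp_rot"],o["contact_force"],o["time"])
E
```

```text
[463.62442246 109.65688011 126.17850952] [-3.14120236e+00 -1.85119002e-04 -2.55028874e+00] [-1.60750246 -3.57486302  0.36320223] 6.4
```

View pics/s3.png

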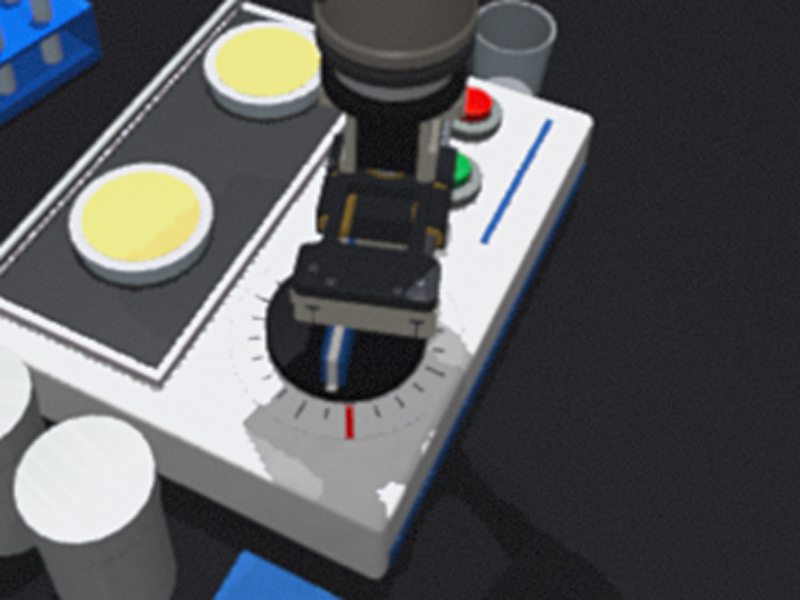

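```bash
cat > side.py <<'E'
from h import *
from fit import *
def side_beta(save=None):
    c=capture("side");s=4;H=75;cen=(460.5,144)
    im=rect(c,cen,H,121,s)
    if save: cv2.imwrite(save,im[:,:,::-1])
    # fit white/blue stripe model near end: white stripe half: A 0..46 (visible part 25..44)
    def sc(p,a0=24,a1=45):
        x0,y0,th=p;a=np.arange(a0,a1,1.);b=np.arange(-5.5,5.6,.5)
        A,B=[q.ravel() for q in np.meshgrid(a,b)]
        P=np.c_[x0+A*np.cos(th)-B*np.sin(th),y0+A*np.sin(th)+B*np.cos(th),np.full(A.size,121.)]
        v=grid(c,P)[:,0];i=abs(B)<2.5
        return v[i].mean()-v[~i].mean()
    # axis fixed; search theta, lateral
    best=max(((sc((460.5+d*np.sin(np.radians(t)),144-d*np.cos(np.radians(t)),np.radians(t))),t,d) for t in np.arange(105,145,.5) for d in np.arange(-4,4.1,.5)))
    print("side stripe score, deg, lateral",best)
    return best
if __name__=="__main__":side_beta("pics/sr.png");print(get_obs()["time"])
E
python3 side.py
```

```text
side stripe score, deg, lateral (np.float64(98.01209429485928), np.float64(123.0), np.float64(2.0))
6.45
```

View pics/sr.png

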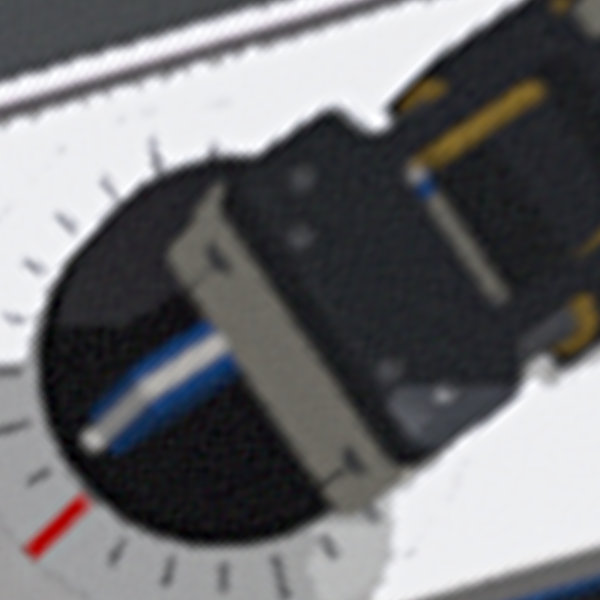

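```bash
python3 - <<'E'
from plan import *
print(rows(contact(124),[contact(b) for b in (127,130,132,133,133,133)]+[contact(133,off=22),contact(133,off=32)]+[contact(133,off=32,z=200)]))
p=contact(133,off=32,z=200);print(p)
# retreat toward buttons side
E
```

```text
0 0 -0.052 -1.6 -0.8 -0.0 -1; 0 0 -0.105 -3.2 -1.6 -0.0 -1; 0 0 -0.140 -4.3 -2.0 -0.0 -1; 0 0 -0.157 -4.9 -2.2 -0.0 -1; 0 0 -0.157 -4.9 -2.2 -0.0 -1; 0 0 -0.157 -4.9 -2.2 -0.0 -1; 0 0 -0.157 0.5 -3.1 -0.0 -1; 0 0 -0.157 10.4 -4.6 -0.0 -1; 0 0 -0.157 10.4 -4.6 -74.0 -1
(np.float64(457.55663235006153), np.float64(100.23544142942494), 200, 223)
```

```bash
python3 - <<'E'
from plan import *
print(rows(contact(124),[(494,7,200,116)]))
E
```

```text
0 0 1.710 32.3 -102.3 -74.0 -1
```

>>> {"fn": "step_arm", "kwargs": {
  "increments": "0 0 -0.052 -1.6 -0.8 0 -1; 0 0 -0.105 -3.2 -1.6 0 -1; 0 0 -0.14 -4.3 -2 0 -1; 0 0 -0.157 -4.9 -2.2 0 -1; 0 0 -0.157 -4.9 -2.2 0 -1; 0 0 -0.157 -4.9 -2.2 0 -1; 0 0 -0.157 0.5 -3.1 0 -1; 0 0 -0.157 10.4 -4.6 0 -1; 0 0 -0.157 10.4 -4.6 -40 -1; 0 0 -0.157 10.4 -4.6 -74 -1; 0 0 -0.157 10.4 -4.6 -74 -1"
}}

```text
time: 7.82
tool_pos: [458.8, 100.5, 202.3]
tcp_rot: [-3.138, 0.005, -2.391]
contact_force: [0.4, -0.1, -1.3]
grip_width: 0.6
```

```bash
python3 - <<'E'
from plan import *
print(rows(contact(133,off=32,z=200),[(493.5,8,200,116)]))
E
```

```text
0 0 1.868 36.6 -92.0 -0.0 -1
```

>>> {"fn": "step_arm", "kwargs": {
  "increments": "0 0 1.868 36.6 -92 0 -1; 0 0 1.868 36.6 -92 0 -1; 0 0 1.868 36.6 -92 0 -1; 0 0 1.868 36.6 -92 0 -1; 0 0 1.868 36.6 -92 0 -1; 0 0 1.868 36.6 -92 0 -1; 0 0 1.868 36.6 -92 0 -1; 0 0 1.868 36.6 -92 0 -1; 0 0 1.868 36.6 -92 0 -1; 0 0 1.868 36.6 -92 0 -1; 0 0 1.868 36.6 -92 0 -1; 0 0 1.868 36.6 -92 0 -1; 0 0 1.868 36.6 -92 0 -1"
}}

```text
time: 9.45
tool_pos: [493.7, 8.3, 199.8]
tcp_rot: [-3.141, -0.0, 2.027]
contact_force: [0.0, -0.9, 0.5]
grip_width: 0.5
```

```bash
python3 - <<'E'
from h import *
a=[]
for n in("top","side"):
    c=capture(n); cv2.imwrite(f"pics/{n}4.png",c["frame"][:,:,::-1])
    a.append(rect(c,(460.5,144),75,96,4)[:,:,::-1])
cv2.imwrite("pics/r4.png",cv2.resize(np.hstack(a),(800,400)))
a=[capture(n)["frame"][:,:,::-1] for n in("top","side")]
cv2.imwrite("pics/w4.png",cv2.resize(np.hstack(a),(800,300)))
from side import side_beta
side_beta();print(get_obs()["tool_pos"],get_obs()["time"])
E
python3 fit.py
```

```text
side stripe score, deg, lateral (np.float64(131.5157051289102), np.float64(133.0), np.float64(2.0))
[493.82619976   8.23143637 200.02358403] 9.7
top bar [446.2 160.6] -47.8 disc [460.6 143.2]
  red z 80 [459.8 145.1] 134.32 104.83033008705314
  red z 82 [459.8 144.7] 134.39 104.79692861802037
side bar [450.3 157.8] -46.49 disc [459.  148.3]
  red z 80 [461.8 143.5] 133.72 152.06464126379402
  red z 82 [461.1 144.4] 133.76 151.89754808461143
```

View pics/r4.png

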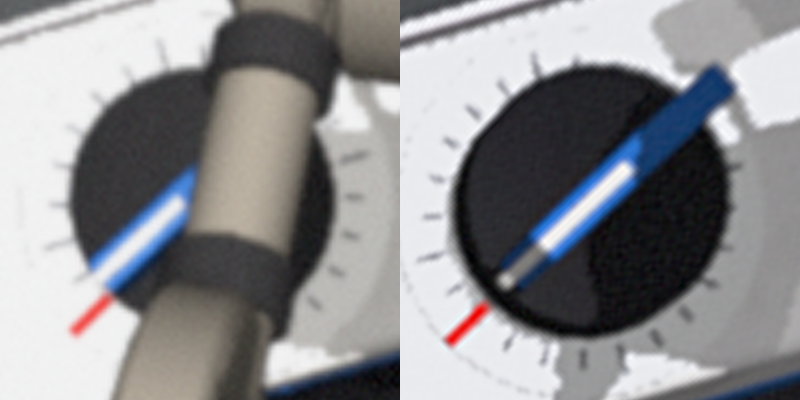

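View pics/w4.png

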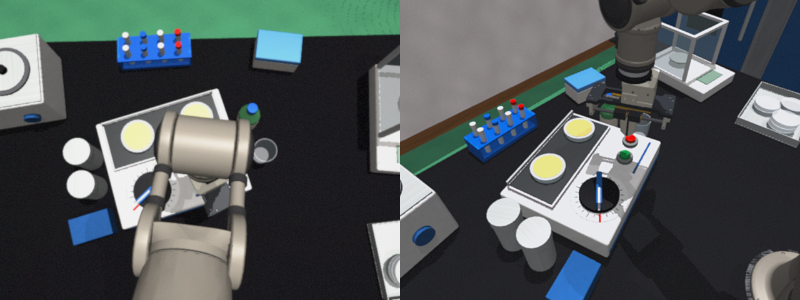

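```bash
python3 - <<'E'
from fit import *
def sc(c,p,a0,a1):
    x0,y0,th=p;a=np.arange(a0,a1,1.);b=np.arange(-5.5,5.6,.5)
    A,B=[q.ravel() for q in np.meshgrid(a,b)]
    P=np.c_[x0+A*np.cos(th)-B*np.sin(th),y0+A*np.sin(th)+B*np.cos(th),np.full(A.size,121.)]
    v=grid(c,P)[:,0];i=abs(B)<2.5
    return v[i].mean()-v[~i].mean()
for n,im,a0 in(("top","top4",14),("side","side4",6)):
    c=capture(n);c["frame"]=cv2.imread(f"pics/{im}.png")[:,:,::-1]
    b=max((sc(c,(461+d*np.sin(np.radians(t)),143.7-d*np.cos(np.radians(t)),np.radians(t)),a0,44),t,d) for t in np.arange(124,142,.25) for d in np.arange(-4,4.1,.25))
    t=np.radians(b[1]);u=np.array([np.cos(t),np.sin(t)]);nrm=np.array([-u[1],u[0]])
    o=np.array([461,143.7])-b[2]*nrm
    q=max((minimize(lambda p:-score_red(c,p[0],p[1],p[2],80),[460+dx,145,2.33],method="Nelder-Mead",options=dict(initial_simplex=[[460+dx,145,2.33],[464,145,2.33],[460,149,2.33],[460,145,2.45]])) for dx in(0,1)),key=lambda r:-r.fun).x
    m=q[:2]+60*np.array([np.cos(q[2]),np.sin(q[2])])
    print(n,b,"red mid",m.round(1),"lateral of red mid from stripe line (ccw +)",((m-o)@nrm).round(2),"red deg",np.degrees(q[2]))
E
```

```text
top (np.float64(97.58709993251769), np.float64(133.0), np.float64(0.5)) red mid [417.9 188. ] lateral of red mid from stripe line (ccw +) 1.82 red deg 134.32979559543878
side (np.float64(131.93676490328855), np.float64(133.25), np.float64(2.0)) red mid [420.3 186.9] lateral of red mid from stripe line (ccw +) 2.03 red deg 133.62544219578047
```

The index is about 1.5–1.8° short of the line, roughly 1.6 mm at the tip. That is within tolerance, but there's time to improve it, so I'll give it one small nudge.

```bash
python3 - <<'E'
from plan import *
print(rows((493.5,8,200,116),[contact(133,off=32,z=200)]))
s=contact(133,off=32,z=200)
print(rows(s,[contact(133,off=32,z=150),contact(133,off=32),contact(133,off=32),contact(133,off=24),contact(133,off=19),contact(134,off=17)]+[contact(134.6)]*3+[contact(134.6,off=20),contact(134.6,off=32),contact(134.6,off=32,z=160),contact(134.6,off=32,z=200)]))
print(rows(contact(134.6,off=32,z=200),[(493.5,7.5,200,116)]))
E
```

```text
0 0 -1.868 98.7 8.1 0.0 -1
0 0 -0.000 0.0 -0.0 50.0 -1; 0 0 -0.000 0.0 -0.0 74.0 -1; 0 0 -0.000 0.0 -0.0 74.0 -1; 0 0 -0.000 -8.0 -0.0 74.0 -1; 0 0 -0.000 -13.0 -0.0 74.0 -1; 0 0 -0.017 -15.5 -0.3 74.0 -1; 0 0 -0.028 -16.3 -0.4 74.0 -1; 0 0 -0.028 -16.3 -0.4 74.0 -1; 0 0 -0.028 -16.3 -0.4 74.0 -1; 0 0 -0.028 -12.8 -0.5 74.0 -1; 0 0 -0.028 -0.9 -0.9 74.0 -1; 0 0 -0.028 -0.9 -0.9 40.0 -1; 0 0 -0.028 -0.9 -0.9 -0.0 -1
0 0 1.895 40.3 -90.4 -0.0 -1
```

>>> {"fn": "step_arm", "kwargs": {
  "increments": "0 0 -1.868 77.3 -61.8 0 -1; 0 0 -1.868 77.3 -61.8 0 -1; 0 0 -1.868 77.3 -61.8 0 -1; 0 0 -1.868 77.3 -61.8 0 -1; 0 0 -1.868 77.3 -61.8 0 -1; 0 0 -1.868 77.3 -61.8 0 -1; 0 0 -1.868 77.3 -61.8 0 -1; 0 0 -1.868 77.3 -61.8 0 -1; 0 0 -1.868 77.3 -61.8 0 -1; 0 0 -1.868 77.3 -61.8 0 -1; 0 0 -1.868 77.3 -61.8 0 -1; 0 0 -1.868 77.3 -61.8 0 -1; 0 0 -1.868 77.3 -61.8 0 -1"
}}

```text
time: 11.52
tool_pos: [404.4, 50.6, 200.0]
tcp_rot: [3.142, 0.0, -2.392]
contact_force: [0.0, -1.4, 0.6]
grip_width: 0.6
```

I sent that move in the same batch as its planning script, so it used guessed shifts instead of the script's output (98.7, 8.1). The arm ended at (404,51,200), in free air and touching nothing. I'll re-plan from there and wait for the numbers this time.

```bash
python3 - <<'E'
from plan import *
R=Ro.from_euler("xyz",[np.pi,0,np.radians(116)])
p=np.array([493.5,8,200])+R.apply([77.3,-61.8,0]);print(p)
print(rows((*p,223),[contact(133,off=32,z=200)]))
from plant import get_obs;print(get_obs()["tool_pos"])
E
```

```text
[404.06843829  50.38544291 200.        ]
0 0 -0.000 -73.1 -0.0 -0.0 -1
[404.39576925  50.60703386 200.02523259]
```

>>> {"fn": "step_arm", "kwargs": {
  "increments": "0 0 0 -40 0 0 -1; 0 0 0 -73.1 0 0 -1; 0 0 0 -73.1 0 0 -1; 0 0 0 -73.1 0 0 -1"
}}

```text
time: 12.02
tool_pos: [457.1, 100.3, 199.7]
tcp_rot: [3.141, -0.001, -2.391]
contact_force: [0.2, -0.3, -0.0]
grip_width: 0.5
```

Back at the planned pose (457.6, 100.2, 200). Next is the nudge, using the planned rows.

>>> {"fn": "step_arm", "kwargs": {
  "increments": "0 0 0 0 0 50 -1; 0 0 0 0 0 74 -1; 0 0 0 0 0 74 -1; 0 0 0 -8 0 74 -1; 0 0 0 -13 0 74 -1; 0 0 -0.017 -15.5 -0.3 74 -1; 0 0 -0.028 -16.3 -0.4 74 -1; 0 0 -0.028 -16.3 -0.4 74 -1; 0 0 -0.028 -16.3 -0.4 74 -1; 0 0 -0.028 -12.8 -0.5 74 -1; 0 0 -0.028 -0.9 -0.9 74 -1; 0 0 -0.028 -0.9 -0.9 40 -1; 0 0 -0.028 -0.9 -0.9 0 -1; 0 0 -0.028 -0.9 -0.9 0 -1"
}}

```text
time: 13.78
tool_pos: [460.2, 100.2, 202.6]
tcp_rot: [-3.138, 0.005, -2.363]
contact_force: [-0.8, -0.5, 0.0]
grip_width: 0.3
```

>>> {"fn": "step_arm", "kwargs": {
  "increments": "0 0 1.895 40.3 -90.4 0 -1; 0 0 1.895 40.3 -90.4 0 -1; 0 0 1.895 40.3 -90.4 0 -1; 0 0 1.895 40.3 -90.4 0 -1; 0 0 1.895 40.3 -90.4 0 -1; 0 0 1.895 40.3 -90.4 0 -1; 0 0 1.895 40.3 -90.4 0 -1; 0 0 1.895 40.3 -90.4 0 -1; 0 0 1.895 40.3 -90.4 0 -1; 0 0 1.895 40.3 -90.4 0 -1; 0 0 1.895 40.3 -90.4 0 -1; 0 0 1.895 40.3 -90.4 0 -1; 0 0 1.895 40.3 -90.4 0 -1"
}}

```text
time: 15.4
tool_pos: [493.8, 7.8, 199.8]
tcp_rot: [-3.141, -0.0, 2.028]
contact_force: [0.5, -0.2, -0.0]
grip_width: 0.6
```

```bash
cat > chk.py <<'E'
from fit import *
def sc(c,p,a0,a1):
    x0,y0,th=p;a=np.arange(a0,a1,1.);b=np.arange(-5.5,5.6,.5)
    A,B=[q.ravel() for q in np.meshgrid(a,b)]
    P=np.c_[x0+A*np.cos(th)-B*np.sin(th),y0+A*np.sin(th)+B*np.cos(th),np.full(A.size,121.)]
    v=grid(c,P)[:,0];i=abs(B)<2.5
    return v[i].mean()-v[~i].mean()
ims=[]
import sys
for n,a0 in(("top",14),("side",6)):
    c=capture(n);cv2.imwrite(f"pics/{n}{sys.argv[1]}.png",c["frame"][:,:,::-1]);ims.append(rect(c,(460.5,144),75,96,4)[:,:,::-1])
    b=max((sc(c,(461+d*np.sin(np.radians(t)),143.7-d*np.cos(np.radians(t)),np.radians(t)),a0,44),t,d) for t in np.arange(124,146,.25) for d in np.arange(-4,4.1,.25))
    t=np.radians(b[1]);u=np.array([np.cos(t),np.sin(t)]);nrm=np.array([-u[1],u[0]])
    o=np.array([461,143.7])-b[2]*nrm
    m=dict(top=np.array([417.9,188.]),side=np.array([420.3,186.9]))[n]
    print(n,np.round(b,2),"lateral",((m-o)@nrm).round(2))
cv2.imwrite(f"pics/r{sys.argv[1]}.png",cv2.resize(np.hstack(ims),(800,400)))
print(get_obs()["tool_pos"],get_obs()["time"])
E
python3 chk.py 5
```

```text
top [ 97.9  135.     0.75] lateral -0.1
side [129.71 134.5    1.5 ] lateral 0.25
[493.85887258   7.81233321 199.93038711] 15.5
```

View pics/r5.png

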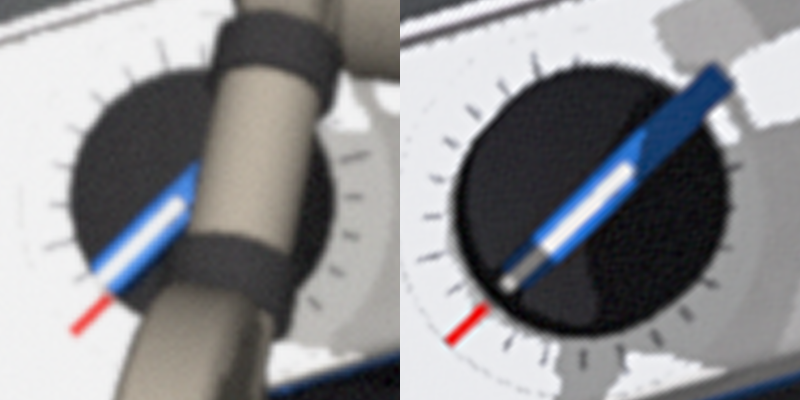

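View pics/side5.png

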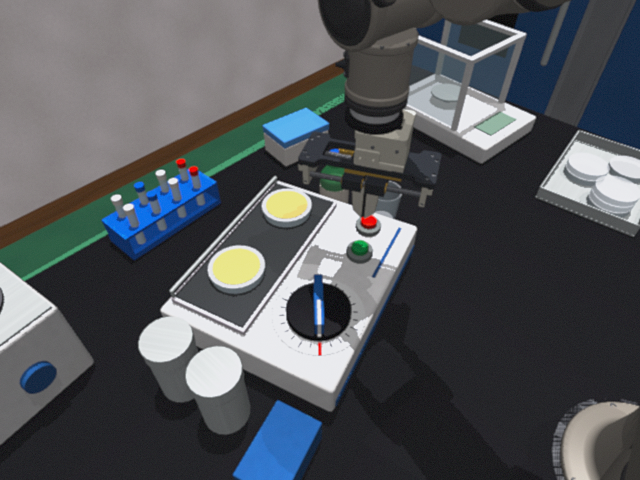

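The index is in line with the red line: lateral offset is -0.1 mm in the top view and +0.25 mm in the side view. Now I'll press green, first coming down to just above it.

>>> {"fn": "step_arm", "kwargs": {
  "increments": "0 0 0 0 0 40 -1; 0 0 0 0 0 62 -1; 0 0 0 0 0 70 -1; 0 0 0 0 0 73 -1; 0 0 0 0 0 73 -1"
}}

```text
time: 16.12
tool_pos: [494.4, 7.8, 127.6]
tcp_rot: [3.141, 0.001, 2.026]
contact_force: [-0.4, 0.0, 0.3]
grip_width: 0.1
```

```bash
python3 - <<'E'
from h import *
c=capture("side")["frame"][:,:,::-1][140:320,260:500]
cv2.imwrite("pics/s6.png",cv2.resize(c,(800,600)))
print(get_obs()["tool_pos"])
E
```

```text
[494.45532505   7.76721865 127.77406721]
```

View pics/s6.png

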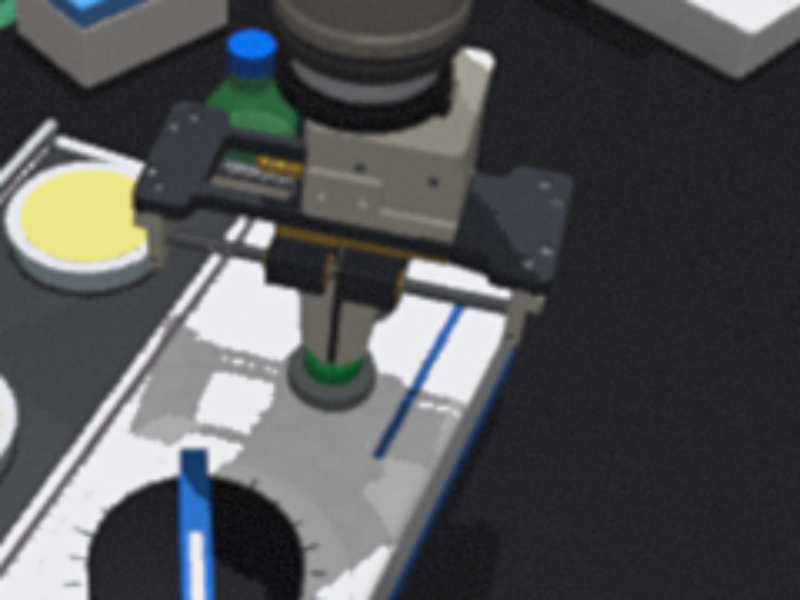

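The fingertips are centred over the green button at (333,365). I'll press it in small steps.

>>> {"fn": "step_arm", "kwargs": {
  "increments": "0 0 0 0 0 2 -1; 0 0 0 0 0 4 -1; 0 0 0 0 0 6 -1; 0 0 0 0 0 7.5 -1; 0 0 0 0 0 8.5 -1; 0 0 0 0 0 8.5 -1; 0 0 0 0 0 8.5 -1"
}}

```text
time: 17.05
tool_pos: [494.2, 7.8, 118.7]
tcp_rot: [3.141, 0.0, 2.026]
contact_force: [1.3, -0.3, 4.1]
grip_width: 0.5
```

>>> {"fn": "step_arm", "kwargs": {
  "increments": "0 0 0 0 0 0.5 -1; 0 0 0 0 0 0.8 -1; 0 0 0 0 0 0.8 -1"
}}

```text
time: 17.42
tool_pos: [494.2, 7.8, 118.2]
tcp_rot: [3.141, 0.0, 2.026]
contact_force: [0.5, 1.5, 7.7]
grip_width: 0.2
```

>>> {"fn": "step_arm", "kwargs": {
  "increments": "0 0 0 0 0 0.5 -1; 0 0 0 0 0 0.8 -1; 0 0 0 0 0 0.8 -1"
}}

```text
time: 17.8
tool_pos: [494.3, 7.8, 118.1]
tcp_rot: [3.14, 0.001, 2.026]
contact_force: [-1.3, 0.2, 14.6]
grip_width: 0.1
```

The force rose to 14.6 N with no further travel, so the button is bottomed. I'll lift off and move well clear.

>>> {"fn": "step_arm", "kwargs": {
  "increments": "0 0 0 0 0 -5 -1; 0 0 0 0 0 -12 -1; 0 0 0 0 0 -50 -1; 0 0 0 0 0 -90 -1; 0 0 0 0 0 -90 -1; 0 0 0 0 0 -90 -1; 0 0 0 0 0 -90 -1"
}}

```text
time: 18.68
tool_pos: [493.1, 7.9, 205.5]
tcp_rot: [-3.139, -0.002, 2.026]
contact_force: [-1.0, 0.4, 0.1]
grip_width: 0.7
```

```bash
python3 chk.py 7
```

```text
top [ 97.73 135.     0.75] lateral -0.1
side [129.75 134.5    1.5 ] lateral 0.25
[493.38600663   7.8652437  205.82197605] 18.775
```

View pics/side7.png

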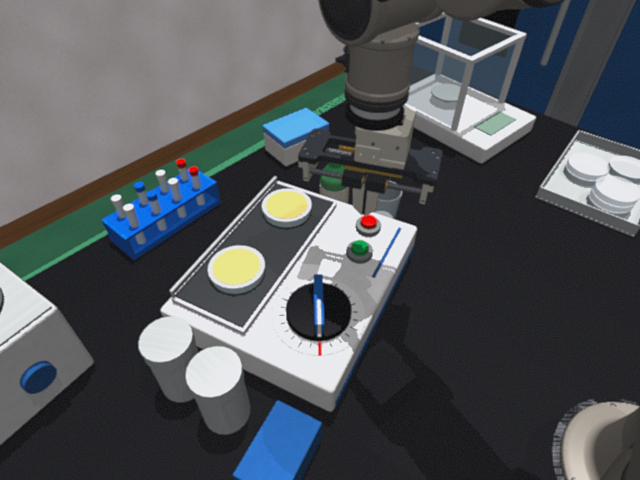

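View pics/top7.png

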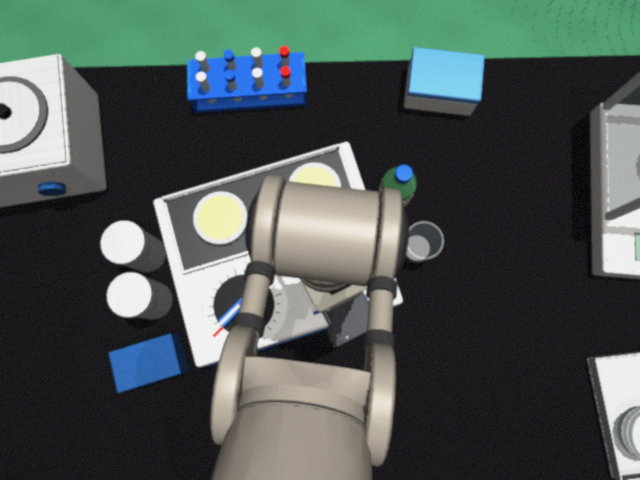

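Both buttons are up: green at (360,247) and red at (369,221) in the side view. The index at (319,330) points at the red line at (319,349). The dishes, canisters, bottle, beaker and box appear where they started, and the arm is clear.

```bash
python3 -c "
from plant import *
print(close_job())"
```

```text
the job is handed in; nothing more can be done
None
```

The dial is on the red line, the green button was pressed fully and released, and the job is handed in at about 19 s of the 51 s. No verdict was reported.

- **Dial:** I pushed it about 167° anticlockwise with closed fingers on the plain end of the bar. It first stopped about 1.6 mm short at the tip, which was within tolerance, so I gave it one more small nudge.
- **Green button:** I pressed it until it bottomed. The force rose to 14.6 N with no further travel.

**Last checks:**
- The red line's centre was 0.1 to 0.25 mm off the index's line in the two views, and the same before and after the button press. The views put the index angle at 135.0° (top) and 134.5° (side), both within tolerance.
- Both buttons looked up again in the side view.
- The loose things looked unmoved by eye; I did not measure their positions. In the last top view the arm partly covered the right-hand dish and the buttons.
- The arm ended clear at about 206 mm height, with no contact force beyond sensor noise.

**One mistake:** I sent one transfer move with guessed shifts before reading its planned numbers. It ended about 70 mm off target at 200 mm height, touched nothing, and I corrected it before going on.

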